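Take the spent tea light out of the teapot warmer

ROBOT

A 7-joint arm with a two-finger parallel gripper is mounted at the origin on the work surface. World frame = base frame: x ahead of the robot, y to its left, z up, the work surface at z = 0. Lengths are in m, angles in rad, forces in N, time in s.
With the tool pointing down it reaches from about 0.4 to 0.925 m from the base axis. Payload 4.1 kg.
Tool frame: the origin (TCP) lies midway between the tips of the shut fingers; the grasp point (between the pads) lies 19 mm behind it; z points along the fingers, y is the line along which they close (so a half turn about z gives the same grasp; the last joint's range is limited). The gripper opens to 85 mm and grips with 20 to 120 N. Pads are 22 mm wide; open, the fingers measure 114 mm over their backs; the gripper's body (76 mm by 85 mm) begins 54 mm behind the grasp point. The pads swing forward as they close: fully open they stand 13 mm farther back than shut.
Start: joints at [1.131, 0.398, 0.045, 1.537, -0.019, 1.207, -0.051], TCP at [0.217, -0.613, 0.231] pointing down, gripper open.
Joint ranges: [-2.82, 2.82], [-0.49, 2.23], [-1.37, 1.46], [0, 2.46], [-1.36, 4.5], [0.23, 2], [-2.94, 2.94]. Speed limits (rad/s): [2.57, 2.57, 3.14, 3.14, 3.14, 3.14, 3.14].

INTERFACE

Orientations are given as a unit quaternion [x, y, z, w].
In Python, from bench import * gives the robot as it stands.
- The arm moves only by the tool jog_arm, never from a script. Its argument "deltas" is a list of rows, each an object of numbers: "tx", "ty", "tz": the shift along the tool's x, y, z in mm; "wx", "wy", "wz": the turn, a rotation vector about the tool's x, y, z in units of 6 degrees (1.0 is 6 degrees); "gripper": the closure, from 0 (fully open) to 1 (shut). In form: [{"tx": .., "ty": .., "tz": .., "wx": .., "wy": .., "wz": .., "gripper": ..}, ...]. A call has 1 to 10 rows; each row is the pose to reach, as a shift and turn from the pose commanded when the call began, along the tool's axes at that moment; what a row does not reach only later rows make up. A row lasts 1/12 s, in which the tool goes at most 41.7 mm and 7.16 degrees, less where a joint would pass 70% of its speed; a pose out of reach is approached as far as the arm can. A call with a gripper value outside its range is refused whole. The fingers move at their own pace and stop on an object; "squeeze" is the grip in N (left out, the last holds). Time passes only in rows, so rows that repeat a pose let the fingers close. It gives the time, the measured TCP pose, the force, the opening and the grip force at its end, in the units of the state.
- read_state(): the state, without advancing time (a new reading comes with each control period).
- get_image(name): name is "side" or "top" or "wrist"; returns (picture, depth): 420x560x3 uint8, blue, green, red; 420x560 float32, m along the optical axis (not along the pixel's ray), 0 where there is no reading.
- camera_params(name): a dict with "K" (3x3 intrinsics, pixels), "rvec" (rotation vector, rad) and "tvec" (3), from world to camera coordinates, as OpenCV has them. Camera axes: x right, y down, z forward; pixel columns grow to the right and rows downward; lengths in m; the calibration is good to about 2 mm. A picture is of the moment at which its call begins: read the wrist's pose just before it. camera_params takes no time and is no camera call; for the wrist camera it gives the pose at the moment of the call.
- hand_in(): hands the job in; it is judged then, once.
The state is a dict: "time": time; "joint_positions": joint angles; "dq": joint speeds; "joint_torque": joint torques, N m; "tool_pos": TCP position; "tcp_rot": TCP orientation; "wrist_force": force on the tool from outside, world axes, zero at the start; "wrist_torque": the same for the moment, N m; "opening": finger opening in m; "gripper_force": force on a finger pad.
Only numpy, scipy, OpenCV 4.12 (cv2) and the standard library are available. Lean on these libraries where they do the work, as an engineer would, in place of code of your own. Each camera call takes 0.05 s, during which the arm holds its last target. There are 200 camera calls.

TASK

The tea light in the warmer is spent but still hot: lift the teapot off the warmer by its overhead handle, keeping it upright, and stand it gently in the middle of the cork trivet, then let go of it. Then pick the tongs out of their holder, reach down through the warmer's ring, close the tongs on the tea light and lift it, level, well clear above the top of the warmer without touching it with the fingers. Finish while still holding it up in the tongs, and leave everything else on the table where it is.

Things in the scene. Friction and masses are not known exactly. Their poses are not given: they have to be found in the camera images.
- warmer: black steel teapot warmer, fixed: a round base plate (144 mm across, top face 10 mm above the table), four thin posts near its edge and a flat ring on top (144 mm outside, 116 mm inside, 10 mm thick, top face 70 mm above the table). Origin: centre of its underside on the table; z up.
- teapot: white ceramic teapot, blue band, 0.5 to 0.8 kg, on the warmer's ring. Foot 132 mm across, belly 155 mm, 113 mm high with its lid knob; spout on its +x side (118 mm from the axis, 90 mm up). Rigid overhead handle: a wooden bar along its x, 90 mm long, 14 mm wide (y), 16 mm high, centre 150 mm above the foot, 29 mm free between knob and bar. Origin: centre of the foot's underside; z up.
- teapot_handle (a point): centre of the teapot's wooden handle bar, 150 mm above the teapot's origin, on its axis; pinch it here from above, closing along the teapot's y.
- trivet: round cork trivet, 200 mm across, 10 mm thick, fixed to the table; either left or right of the warmer. Origin: centre of its underside.
- tealight: spent tea light in an aluminium cup, 38 mm across, 17 mm high, 22 g, loose on the warmer's base plate near its middle. Origin: centre of its underside; z up.
- holder: light wooden tongs holder, fixed, either left or right of the warmer: a foot 90 x 120 x 8 mm (x, y, z) with an open-topped slot box on it, outside 35 x 98 mm, inside 23 x 86 mm, slot floor 8 mm and rim 58 mm above the table. Origin: centre of its underside; the slot is long along its y.
- tongs: spring tongs, 150 mm tall, 90 g, upright in the holder, tips down. Two arms 16 to 20 mm wide (x) hang from a pivot 145 mm above the origin and close in mirror image in the y-z plane. Black grip plates outside, red tip pads (20 wide, 22 high, 4 mm thick). Open, the tips stand 66 mm apart inside, 75 mm outside. Origin: midway between the open feet; z up to the pivot, y from arm to arm.
- tongs_grip (a point): midway between the black grip plates (20 mm wide, 38 mm high), 105 mm above the tongs' origin; pinch here from above along the tongs' y. Width here 38 mm open, 30 mm with the tips 38 mm apart (plates and pads then parallel), 21 mm shut. The spring pushes each plate out with 4 N open, 6 N on the tea light; tips move 3.4 times as far as the plates and sink 2.5 mm on closing to 38 mm.
- tongs_a (a joint): angle of the tongs' arms from open (each arm turns by it), rad: 0 open (held by the spring), 0.10 tips 38 mm apart, 0.22 stop, nearly shut.
- tip_a (a point): centre of the inner face of the red pad on the arm on the +y side, in its lower half: 8 mm above the pad's lower end.
- tip_b (a point): the same on the arm on the -y side.
- cup: white mug, 84 mm across, 65 mm high; bystander. Origin: centre of its underside.
- milk_jug: blue ceramic milk mug, 68 mm across, 85 mm high; bystander. Origin: centre of its underside.
- salt: white salt shaker, 38 mm across, 75 mm high, on the robot's side; bystander. Origin: centre of its underside.
- spoon: spoon, 140 mm long, on the robot's side; bystander. Origin: centre of its underside.
- plate: white plate, 150 mm across, 18 mm high; bystander. Origin: centre of its underside.
- jam: amber jam jar with a red lid, 68 mm across, 85 mm high; bystander. Origin: centre of its underside.
Things that resemble listed ones, but are neither listed nor needed, are in the scene too. Leave any orange look-alike of the tongs alone.

How it is judged:
On the way, in this order (a step that is already met when the one before it is completed fails the run):
1. the teapot stands upright on the trivet, released, the tea light still in the warmer (horizontal distance between teapot and trivet below 0.035 m and height (world z) of teapot between 0.005 and 0.016 m and angle between teapot's own z axis and vertical below 0.1 rad and contact force between teapot and the arm below 0.1 N and contact force between teapot and the fingers below 0.1 N and linear speed of teapot below 0.03 m/s and height (world z) of tealight below 0.02 m and horizontal distance between tealight and warmer below 0.055 m), for 0.2 s.
2. the gripper holds the tongs, lifted out of the holder (height (world z) of tongs above 0.062 m and contact force between the fingers and tongs above 0.5 N and contact force between tongs and holder below 0.05 N), for 0.2 s.
At the end, for the whole second after the job is handed in: Teapot upright (0.1 rad) and released, within 35 mm of the trivet's centre; the gripper holds the tongs and they alone hold the tea light, at rest, within 0.4 rad of level, its underside over 90 mm above the table (20 mm above the warmer's top), touching neither warmer nor holder (horizontal distance between teapot and trivet below 0.035 m and height (world z) of teapot between 0.005 and 0.016 m and angle between teapot's own z axis and vertical below 0.1 rad and contact force between teapot and the arm below 0.1 N and contact force between teapot and the fingers below 0.1 N and linear speed of teapot below 0.03 m/s and height (world z) of tealight above 0.09 m and contact force between tealight and tongs above 0.5 N and contact force between the fingers and tongs above 1 N and angle between tealight's own z axis and vertical below 0.4 rad and linear speed of tealight below 0.05 m/s and contact force between tealight and the fingers below 0.05 N and contact force between each of tealight, tongs and warmer below 0.05 N and contact force between tealight and teapot below 0.05 N and contact force between tongs and holder below 0.05 N); the arm keeps its last pose, push and grip.
It fails at once if the teapot tips by more than 0.4 rad (angle between teapot's own z axis and vertical above 0.4 rad).
It fails at once if the teapot is banged down on the trivet (over 60 N) (contact force between teapot and trivet above 60 N).
It fails at once if the fingers touch the hot tea light (contact force between tealight and the fingers above 0.5 N).
It fails at once if the tea light tips by more than 0.6 rad (angle between tealight's own z axis and vertical above 0.6 rad).
It fails at once if a bystander is shifted by more than 25 mm (distance of any of cup, milk_jug, salt, spoon, plate, jam from where it was at the start of the episode above 0.025 m).
It also fails if it takes over 70 s, if anything falls off the work surface, if the arm or the gripper's body presses on something with over 40 N, if the wrist force passes 120 N, or if a joint passes its speed limit or range.

## Working session

There is one attempt and no reset: what is moved stays moved. The work goes in short steps, Python scripts to look and compute and a tool call to move; the robot and the scene stay as the last step left them, time stands still between calls to the robot, and variables do not carry over. Pictures are saved under pics/ and viewed, at most 10 in all, crops included, and the job is handed in when it is done.

Besides the shell and the picture viewer there is one more tool, called after ">>>" in YAML: its name, and indented under it one key for each argument. jog_arm: Moves the arm, as the interface text tells. Its arguments: {"type":"object","properties":{"deltas":{"type":"array","items":{"type":"object","properties":{"tx":{"type":"number"},"ty":{"type":"number"},"tz":{"type":"number"},"wx":{"type":"number"},"wy":{"type":"number"},"wz":{"type":"number"},"gripper":{"type":"number"}}}},"squeeze":{"type":"number"}},"required":["deltas"]}

```bash
mkdir -p pics; ls
cat > h.py <<'E'
from bench import *
import numpy as np, cv2
from scipy.spatial.transform import Rotation as R
def cloud(name):
    im,d=get_image(name); c=camera_params(name)
    v,u=np.mgrid[:420,:560]; K=np.array(c["K"])
    P=np.stack([(u-K[0,2])/K[0,0]*d,(v-K[1,2])/K[1,1]*d,d],-1)
    M=R.from_rotvec(np.ravel(c["rvec"])).as_matrix()
    W=(P-np.ravel(c["tvec"]))@M
    W[d==0]=np.nan
    return im,W
def jog(target,rot=None):
    s=read_state(); q=R.from_quat(s["tcp_rot"])
    print("t",s["time"],"shift mm",np.round(q.inv().apply(np.array(target)-s["tool_pos"])*1000,1))
    if rot is not None: print("turn units",np.round(np.degrees((q.inv()*rot).as_rotvec())/6,2))
E
python3 - <<'E'
from h import *
s=read_state(); print(s)
for n in("top","side"):
    im,W=cloud(n); cv2.imwrite(f"pics/{n}1.png",im); np.save(n,W)
    print(n,camera_params(n))
E
```

```text
pics
{'time': 0.0, 'joint_positions': array([ 1.13100385,  0.39915068,  0.04503944,  1.5378955 , -0.01868092,
        1.20688988, -0.05068559]), 'dq': array([ 3.61950962e-04,  1.21736583e-03, -2.03050356e-03,  9.09773489e-05,
        1.31578762e-03,  8.00463778e-04, -1.63063037e-03]), 'joint_torque': array([ 6.60815167e-04, -4.75121999e+01,  1.36465698e+00, -2.54219270e+01,
        1.13089415e-02,  9.52553790e-03,  4.47928585e-06]), 'tool_pos': array([ 0.21704998, -0.61201317,  0.23028339]), 'tcp_rot': array([ 9.85506352e-01,  1.69635802e-01, -2.37228391e-04, -9.31426706e-04]), 'wrist_force': array([-0.56434256,  0.05097899, -0.82856945]), 'wrist_torque': array([-0.01853454, -0.00250088,  0.01405234]), 'gripper_force': 0.0, 'opening': 0.08534300698943323}
top {'K': array([[535.53827178,   0.        , 283.40173838],
       [  0.        , 535.53827178, 206.19337989],
       [  0.        ,   0.        ,   1.        ]]), 'rvec': array([ 2.14741766, -2.09412637,  0.20922641]), 'tvec': array([-0.05769728,  0.57597766,  1.27004553])}
side {'K': array([[415.13490284,   0.        , 269.53109625],
       [  0.        , 415.13490284, 207.96735661],
       [  0.        ,   0.        ,   1.        ]]), 'rvec': array([ 2.27012789, -0.45619534,  0.18109812]), 'tvec': array([-0.54266841,  0.23655217,  0.89501873])}
```

View pics/top1.png

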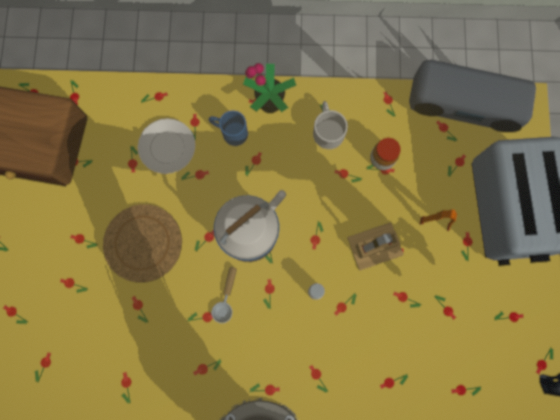

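View pics/side1.png

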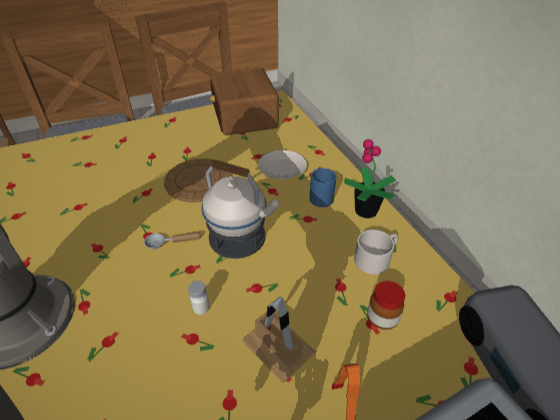

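The top view shows the teapot at (247,228) with its bar from (225,235) to (266,206) and the spout towards (279,199). The trivet is at (143,243), the holder with tongs at (376,245), and the orange decoy at (438,217).

```bash
python3 - <<'E'
from h import *
W=np.load("top.npy"); im=cv2.imread("pics/top1.png")
def reg(u0,u1,v0,v1,z0,z1):
    p=W[v0:v1,u0:u1].reshape(-1,3); return p[(p[:,2]>z0)&(p[:,2]<z1)]
def rep(n,p):
    (c,wh,a)=cv2.minAreaRect((p[:,:2]*1000).astype(np.float32))
    print(n,len(p),"med",np.round(np.median(p,0),4),"mean",np.round(p.mean(0),4),"rect",np.round(c,1),np.round(wh,1),round(a,1))
rep("table",reg(60,500,260,400,-.02,.02))
t=reg(90,195,190,295,.005,.02)
rep("trivet",t); c,r=cv2.minEnclosingCircle((t[:,:2]*1000).astype(np.float32)); print(c,r)
rep("bar",reg(205,290,180,270,.205,.26))
b=reg(205,290,180,270,.205,.26); print(np.percentile(b[:,2],[5,50,95]))
cc=np.cov(b[:,:2].T); w,v=np.linalg.eigh(cc); print("bar dir",v[:,1],np.degrees(np.arctan2(v[1,1],v[0,1])), np.sqrt(w*12))
rep("spout",reg(265,300,180,220,.13,.19))
rep("foot",reg(340,410,215,275,.004,.02))
rep("rim",reg(340,410,215,275,.045,.07))
g=reg(340,410,215,275,.08,.2);rep("tongs",g)
for lo in (.08,.1,.12,.14): 
    q=g[(g[:,2]>lo)&(g[:,2]<lo+.02)]
    if len(q)>3: rep(lo,q)
# teapot belly
rep("pot",reg(200,300,180,270,.08,.25))
E
python3 - <<'E'
import cv2
im=cv2.imread("pics/top1.png")
cv2.imwrite("pics/c1.png",cv2.resize(im[170:290,195:435],None,fx=3.3,fy=3.3,interpolation=cv2.INTER_CUBIC))
E
```

```text
table 61068 med [ 2.768e-01 -3.970e-02  2.000e-04] mean [ 0.2784 -0.0413  0.0004] rect [281.3 -41.6] [ 337.7 1112.6] 1.4
trivet 4973 med [0.4825 0.3113 0.0103] mean [0.4829 0.3115 0.0103] rect [487.6 315.2] [267.9 267.8] 3.1
(493.6746520996094, 313.1601257324219) 178.1558837890625
bar 341 med [0.5115 0.043  0.2273] mean [0.5117 0.0434 0.2255] rect [513.2  43.2] [ 15.2 112.7] 41.5
[0.21136193 0.22730476 0.23092302]
bar dir [-0.66416463  0.74758634] 131.6182700885541 [0.01442067 0.10322125]
spout 270 med [ 0.5649 -0.021   0.1495] mean [ 0.5606 -0.0214  0.1499] rect [560.  -21.3] [30.8 77.2] 68.6
foot 1296 med [ 0.484  -0.2769  0.008 ] mean [ 0.491  -0.2763  0.0082] rect [ 494.9 -277.9] [151. 179.] 1.3
rim 281 med [ 0.4848 -0.2643  0.058 ] mean [ 0.4865 -0.2739  0.0574] rect [ 490.  -277.8] [35.1 98.8] 20.4
tongs 189 med [ 0.4867 -0.2678  0.1415] mean [ 0.4867 -0.2695  0.135 ] rect [ 488.2 -273.2] [19.9 41.5] 20.0
0.08 21 med [ 0.4824 -0.2561  0.0896] mean [ 0.4823 -0.2563  0.0905] rect [ 481.2 -256.4] [17.8  4.7] 24.7
0.1 25 med [ 0.4838 -0.2591  0.111 ] mean [ 0.4831 -0.2606  0.11  ] rect [ 480.7 -273.6] [37.6 16.9] 81.5
0.12 41 med [ 0.4853 -0.2629  0.1331] mean [ 0.4858 -0.2695  0.1322] rect [ 488.8 -276. ] [19.3 35.8] 19.6
0.14 95 med [ 0.4892 -0.2733  0.1513] mean [ 0.4888 -0.2743  0.1507] rect [ 489.1 -275.6] [20.  28.5] 21.4
pot 3514 med [0.5067 0.0366 0.1561] mean [0.5088 0.0366 0.157 ] rect [513.6  34.1] [153.6 170. ] 3.8
```

View pics/c1.png

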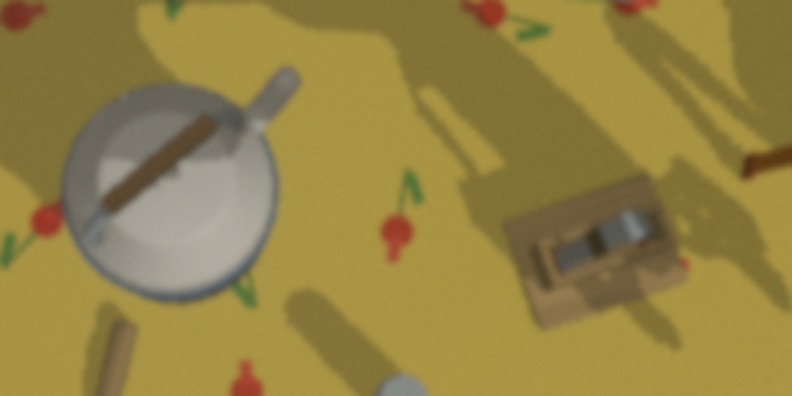

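```bash
cat >> h.py <<'E'
def down(a):  # tool x at world angle a deg, z down
    c,s=np.cos(np.radians(a)),np.sin(np.radians(a))
    return R.from_matrix(np.array([[c,s,0],[s,-c,0],[0,0,-1]]))
E
python3 - <<'E'
from h import *
W=np.load("top.npy")
p=W[180:270,205:290].reshape(-1,3); b=p[(p[:,2]>.221)&(p[:,2]<.26)]
c,wh,a=cv2.minAreaRect((b[:,:2]*1000).astype(np.float32)); print("bar",c,wh,a,len(b))
m=((W[...,2]>.006)&(W[...,2]<.018)).astype(np.uint8); m[:190]=0;m[295:]=0;m[:,:90]=0;m[:,200:]=0
m=cv2.morphologyEx(m,cv2.MORPH_OPEN,np.ones((5,5)))
t=W[m>0]; c,wh,a=cv2.minAreaRect((t[:,:2]*1000).astype(np.float32)); print("trivet",c,wh,t.mean(0))
jog([.5125,.042,.30],down(131.5))
E
```

```text
bar (513.5281372070312, 42.886070251464844) (15.22114372253418, 93.06697845458984) 41.5381965637207 284
trivet (481.4275817871094, 315.84912109375) (200.1411590576172, 178.24403381347656) [0.48005464 0.31284317 0.01076169]
t 0.1 shift mm [ 497.1 -517.8  -68.8]
turn units [-1.000e-02 -2.000e-02 -1.866e+01]
```

>>> jog_arm:
  deltas:
    - {"tx": 0, "ty": 0, "tz": -40, "wz": 0}
    - {"tx": 498, "ty": -517, "tz": -69, "wz": -18.66}
    - {"tx": 498, "ty": -517, "tz": -69, "wz": -18.66}
    - {"tx": 498, "ty": -517, "tz": -69, "wz": -18.66}
    - {"tx": 498, "ty": -517, "tz": -69, "wz": -18.66}
    - {"tx": 498, "ty": -517, "tz": -69, "wz": -18.66}
    - {"tx": 498, "ty": -517, "tz": -69, "wz": -18.66}
    - {"tx": 498, "ty": -517, "tz": -69, "wz": -18.66}
    - {"tx": 498, "ty": -517, "tz": -69, "wz": -18.66}
    - {"tx": 498, "ty": -517, "tz": -69, "wz": -18.66}

```text
invalid input
```

Run:
```python
from h import *
jog([.5135,.0425,.30],down(131.5)); print(read_state()["joint_positions"],read_state()["tool_pos"])
```

```text
t 0.1 shift mm [ 498.2 -517.9  -68.8]
turn units [-1.000e-02 -2.000e-02 -1.866e+01]
[ 1.13100052  0.39916198  0.0450102   1.53775641 -0.01868522  1.20689769
 -0.05069697] [ 0.21709716 -0.61206766  0.23033735]
```

>>> jog_arm:
  deltas:
    - {"tx": 0, "ty": 0, "tz": -40, "wx": 0, "wy": 0, "wz": 0, "gripper": 0}
    - {"tx": 250, "ty": -259, "tz": -69, "wx": 0, "wy": 0, "wz": -9.5, "gripper": 0}
    - {"tx": 250, "ty": -259, "tz": -69, "wx": 0, "wy": 0, "wz": -9.5, "gripper": 0}
    - {"tx": 250, "ty": -259, "tz": -69, "wx": 0, "wy": 0, "wz": -9.5, "gripper": 0}
    - {"tx": 250, "ty": -259, "tz": -69, "wx": 0, "wy": 0, "wz": -9.5, "gripper": 0}
    - {"tx": 250, "ty": -259, "tz": -69, "wx": 0, "wy": 0, "wz": -9.5, "gripper": 0}
    - {"tx": 250, "ty": -259, "tz": -69, "wx": 0, "wy": 0, "wz": -9.5, "gripper": 0}
    - {"tx": 250, "ty": -259, "tz": -69, "wx": 0, "wy": 0, "wz": -9.5, "gripper": 0}
    - {"tx": 250, "ty": -259, "tz": -69, "wx": 0, "wy": 0, "wz": -9.5, "gripper": 0}
    - {"tx": 250, "ty": -259, "tz": -69, "wx": 0, "wy": 0, "wz": -9.5, "gripper": 0}

```text
time: 0.93
tool_pos: [0.3678, -0.2806, 0.3005]
tcp_rot: [0.783, 0.623, 0.0, -0.0]
wrist_force: [0.2, 0.1, 1.0]
opening: 0.0853
gripper_force: 0.0
```

Run:
```python
from h import *
jog([.5135,.0425,.30],down(131.5)); print(read_state()["joint_positions"],read_state()["tool_pos"])
```

```text
t 0.9333 shift mm [347.6  69.3   0.8]
turn units [ 0.01 -0.01 -9.08]
[ 0.84620069  0.01644168 -0.28914132  1.85462096  0.00388631  1.27123722
  0.32910729] [ 0.36779948 -0.2806078   0.30050033]
```

>>> jog_arm:
  deltas:
    - {"tx": 348, "ty": 69, "tz": 0, "wx": 0, "wy": 0, "wz": -9.08, "gripper": 0}
    - {"tx": 348, "ty": 69, "tz": 0, "wx": 0, "wy": 0, "wz": -9.08, "gripper": 0}
    - {"tx": 348, "ty": 69, "tz": 0, "wx": 0, "wy": 0, "wz": -9.08, "gripper": 0}
    - {"tx": 348, "ty": 69, "tz": 0, "wx": 0, "wy": 0, "wz": -9.08, "gripper": 0}
    - {"tx": 348, "ty": 69, "tz": 0, "wx": 0, "wy": 0, "wz": -9.08, "gripper": 0}
    - {"tx": 348, "ty": 69, "tz": 0, "wx": 0, "wy": 0, "wz": -9.08, "gripper": 0}
    - {"tx": 348, "ty": 69, "tz": 0, "wx": 0, "wy": 0, "wz": -9.08, "gripper": 0}
    - {"tx": 348, "ty": 69, "tz": 0, "wx": 0, "wy": 0, "wz": -9.08, "gripper": 0}
    - {"tx": 348, "ty": 69, "tz": 0, "wx": 0, "wy": 0, "wz": -9.08, "gripper": 0}
    - {"tx": 348, "ty": 69, "tz": 0, "wx": 0, "wy": 0, "wz": -9.08, "gripper": 0}

```text
time: 1.77
tool_pos: [0.5153, 0.0441, 0.3002]
tcp_rot: [0.41, 0.912, 0.002, -0.001]
wrist_force: [-0.1, -0.1, 0.6]
opening: 0.0855
gripper_force: 0.0
```

Run:
```python
from h import *
jog([.5135,.0425,.30],down(131.5)); print(read_state()["joint_positions"])
im,W=cloud("wrist"); cv2.imwrite("pics/w1.png",im); np.save("w1",W)
z=W[...,2]; b=W[(z>.222)&(z<.24)&(abs(W[...,0]-.5135)<.07)&(abs(W[...,1]-.0425)<.07)]
print(len(b),cv2.minAreaRect((b[:,:2]*1000).astype(np.float32)) if len(b)>5 else 0, np.median(b[:,2]))
```

```text
t 1.7667 shift mm [-0.1 -2.4  0.2]
turn units [ 0.03 -0.03  0.01]
[ 0.43272965  0.14780677 -0.66695895  1.73779726  0.09099496  1.28698859
  0.47127935]
2959 ((511.22174072265625, 39.52495574951172), (13.961819648742676, 89.52046203613281), 41.61459732055664) 0.22686045113024214
```

View pics/w1.png

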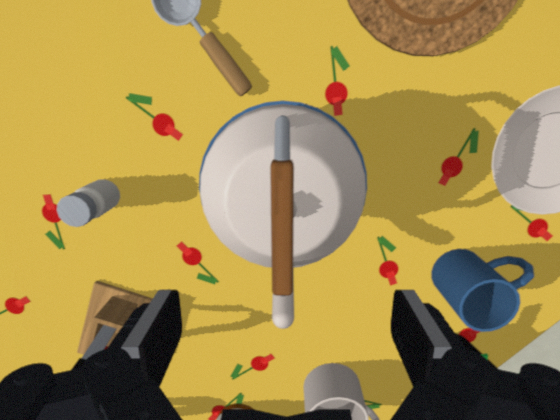

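The bar runs from (283,160) to (283,293), midway between the fingers, and the trivet is at the top right. I'm descending onto it.

>>> jog_arm:
  deltas:
    - {"tx": 0, "ty": -2, "tz": 30, "wx": 0, "wy": 0, "wz": 0, "gripper": 0}
    - {"tx": 0, "ty": -2, "tz": 55, "wx": 0, "wy": 0, "wz": 0, "gripper": 0}
    - {"tx": 0, "ty": -2, "tz": 75, "wx": 0, "wy": 0, "wz": 0, "gripper": 0}
    - {"tx": 0, "ty": -2, "tz": 90, "wx": 0, "wy": 0, "wz": 0, "gripper": 0}
    - {"tx": 0, "ty": -2, "tz": 99, "wx": 0, "wy": 0, "wz": 0, "gripper": 0}
    - {"tx": 0, "ty": -2, "tz": 99, "wx": 0, "wy": 0, "wz": 0, "gripper": 0}
    - {"tx": 0, "ty": -2, "tz": 99, "wx": 0, "wy": 0, "wz": 0, "gripper": 0.5}
    - {"tx": 0, "ty": -2, "tz": 99, "wx": 0, "wy": 0, "wz": 0, "gripper": 0.7}
    - {"tx": 0, "ty": -2, "tz": 99, "wx": 0, "wy": 0, "wz": 0, "gripper": 0.8}
    - {"tx": 0, "ty": -2, "tz": 99, "wx": 0, "wy": 0, "wz": 0, "gripper": 0.9}
  squeeze: 70

```text
time: 2.65
tool_pos: [0.5137, 0.0361, 0.2023]
tcp_rot: [0.415, 0.91, 0.0, 0.001]
wrist_force: [-0.3, 0.4, -0.3]
opening: 0.0389
gripper_force: 0.0
```

>>> jog_arm:
  deltas:
    - {"tx": 0, "ty": 0, "tz": 0, "wx": 0, "wy": 0, "wz": 0, "gripper": 1}
    - {"tx": 0, "ty": 0, "tz": 0, "wx": 0, "wy": 0, "wz": 0, "gripper": 1}
    - {"tx": 0, "ty": 0, "tz": 0, "wx": 0, "wy": 0, "wz": 0, "gripper": 1}
    - {"tx": 0, "ty": 0, "tz": 0, "wx": 0, "wy": 0, "wz": 0, "gripper": 1}
    - {"tx": 0, "ty": 0, "tz": 0, "wx": 0, "wy": 0, "wz": 0, "gripper": 1}
  squeeze: 70

```text
time: 3.07
tool_pos: [0.5135, 0.0363, 0.2016]
tcp_rot: [0.415, 0.91, 0.0, 0.001]
wrist_force: [2.0, 0.4, 0.7]
opening: 0.0129
gripper_force: 69.6
```

>>> jog_arm:
  deltas:
    - {"tx": 0, "ty": 0, "tz": -2, "wx": 0, "wy": 0, "wz": 0, "gripper": 1}
    - {"tx": 0, "ty": 0, "tz": -6, "wx": 0, "wy": 0, "wz": 0, "gripper": 1}
    - {"tx": 0, "ty": 0, "tz": -12, "wx": 0, "wy": 0, "wz": 0, "gripper": 1}
    - {"tx": 0, "ty": 0, "tz": -18, "wx": 0, "wy": 0, "wz": 0, "gripper": 1}
    - {"tx": 0, "ty": 0, "tz": -24, "wx": 0, "wy": 0, "wz": 0, "gripper": 1}
    - {"tx": 0, "ty": 0, "tz": -30, "wx": 0, "wy": 0, "wz": 0, "gripper": 1}
    - {"tx": 0, "ty": 0, "tz": -36, "wx": 0, "wy": 0, "wz": 0, "gripper": 1}
    - {"tx": 0, "ty": 0, "tz": -40, "wx": 0, "wy": 0, "wz": 0, "gripper": 1}
    - {"tx": 0, "ty": 0, "tz": -40, "wx": 0, "wy": 0, "wz": 0, "gripper": 1}
    - {"tx": 0, "ty": 0, "tz": -40, "wx": 0, "wy": 0, "wz": 0, "gripper": 1}
  squeeze: 80

```text
time: 3.9
tool_pos: [0.5131, 0.0361, 0.2415]
tcp_rot: [0.415, 0.91, 0.0, 0.0]
wrist_force: [0.3, 0.3, -4.6]
opening: 0.0126
gripper_force: 78.1
```

Run:
```python
from h import *
s=read_state(); print(s["wrist_force"],s["wrist_torque"],s["tool_pos"],s["opening"])
im,W=cloud("side"); cv2.imwrite("pics/s2.png",cv2.resize(im[100:300,100:380],None,fx=2.8,fy=2.8))
im,W=cloud("wrist"); z=W[...,2]
b=W[(z>.262)&(z<.28)&(abs(W[...,0]-.5135)<.07)&(abs(W[...,1]-.0425)<.07)]
print(len(b),cv2.minAreaRect((b[:,:2]*1000).astype(np.float32)) if len(b)>5 else 0)
```

```text
[ 0.27522426  0.34933583 -4.61032467] [-0.03502829  0.037386    0.02972558] [0.51308205 0.0361036  0.24154319] 0.012561487012025254
10203 ((507.74078369140625, 39.93398666381836), (42.09093475341797, 86.53071594238281), 20.897865295410156)
```

View pics/s2.png

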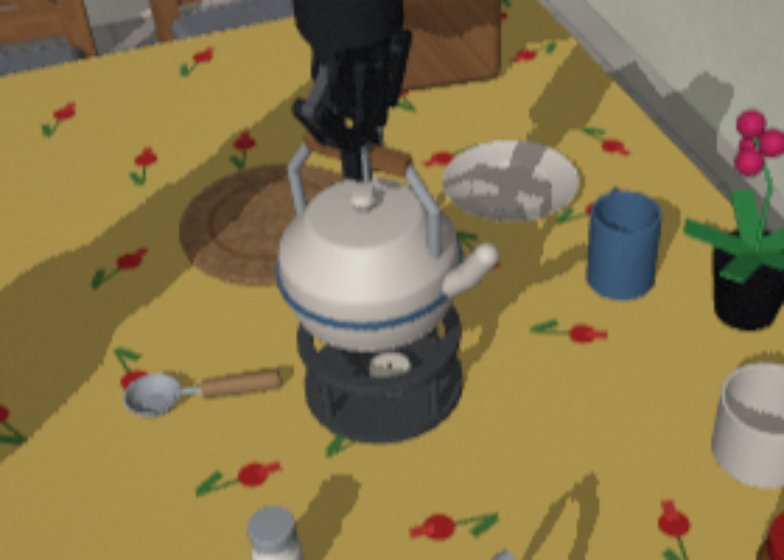

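The teapot hangs level over the warmer, with its bar pinched near its middle at (350,165). The tea light shows at (390,365) in the warmer. I'm carrying it to the trivet.

>>> jog_arm:
  deltas:
    - {"tx": 4, "ty": 3, "tz": -2, "wx": 0, "wy": 0, "wz": 0, "gripper": 1}
    - {"tx": 12, "ty": 9, "tz": -4, "wx": 0, "wy": 0, "wz": 0, "gripper": 1}
    - {"tx": 25, "ty": 18, "tz": -5, "wx": 0, "wy": 0, "wz": 0, "gripper": 1}
    - {"tx": 42, "ty": 29, "tz": -5, "wx": 0, "wy": 0, "wz": 0, "gripper": 1}
    - {"tx": 60, "ty": 41, "tz": -5, "wx": 0, "wy": 0, "wz": 0, "gripper": 1}
    - {"tx": 78, "ty": 54, "tz": -5, "wx": 0, "wy": 0, "wz": 0, "gripper": 1}
    - {"tx": 96, "ty": 66, "tz": -5, "wx": 0, "wy": 0, "wz": 0, "gripper": 1}
    - {"tx": 114, "ty": 79, "tz": -5, "wx": 0, "wy": 0, "wz": 0, "gripper": 1}
    - {"tx": 132, "ty": 91, "tz": -5, "wx": 0, "wy": 0, "wz": 0, "gripper": 1}
    - {"tx": 150, "ty": 104, "tz": -5, "wx": 0, "wy": 0, "wz": 0, "gripper": 1}

```text
time: 4.83
tool_pos: [0.4921, 0.2197, 0.2464]
tcp_rot: [0.414, 0.91, 0.0, -0.0]
wrist_force: [0.3, -0.5, -4.6]
opening: 0.0125
gripper_force: 78.1
```

>>> jog_arm:
  deltas:
    - {"tx": 16, "ty": 11, "tz": 0, "wx": 0, "wy": 0, "wz": 0, "gripper": 1}
    - {"tx": 31, "ty": 22, "tz": 0, "wx": 0, "wy": 0, "wz": 0, "gripper": 1}
    - {"tx": 44, "ty": 31, "tz": 0, "wx": 0, "wy": 0, "wz": 0, "gripper": 1}
    - {"tx": 56, "ty": 39, "tz": 0, "wx": 0, "wy": 0, "wz": 0, "gripper": 1}
    - {"tx": 64, "ty": 44, "tz": 0, "wx": 0, "wy": 0, "wz": 0, "gripper": 1}
    - {"tx": 71, "ty": 49, "tz": 0, "wx": 0, "wy": 0, "wz": 0, "gripper": 1}
    - {"tx": 74, "ty": 51, "tz": 0, "wx": 0, "wy": 0, "wz": 0, "gripper": 1}
    - {"tx": 76, "ty": 52, "tz": 0, "wx": 0, "wy": 0, "wz": 0, "gripper": 1}
    - {"tx": 76, "ty": 52, "tz": 0, "wx": 0, "wy": 0, "wz": 0, "gripper": 1}
    - {"tx": 76, "ty": 52, "tz": 0, "wx": 0, "wy": 0, "wz": 0, "gripper": 1}

```text
time: 5.67
tool_pos: [0.4827, 0.3081, 0.2461]
tcp_rot: [0.415, 0.91, -0.0, 0.0]
wrist_force: [0.2, -0.0, -4.6]
opening: 0.0127
gripper_force: 78.1
```

Run:
```python
from h import *
s=read_state(); print(s["wrist_force"],s["tool_pos"],s["opening"])
im,W=cloud("top"); cv2.imwrite("pics/t2.png",im); np.save("t2",W)
z=W[...,2]
# pot foot height & tilt: from side
# tealight: white thing on base plate
m=(abs(W[...,0]-.512)<.05)&(abs(W[...,1]-.041)<.05)
p=W[m]; p=p[(p[:,2]>.018)&(p[:,2]<.04)]; print("light",len(p),np.median(p,0),cv2.minAreaRect((p[:,:2]*1000).astype(np.float32)))
m=(abs(W[...,0]-.512)<.09)&(abs(W[...,1]-.041)<.09)&(z>.06)&(z<.08)
print("ring",cv2.minAreaRect((W[m][:,:2]*1000).astype(np.float32)))
```

```text
[ 1.77373595e-01 -1.95931599e-03 -4.61496208e+00] [0.48270295 0.30810736 0.24613951] 0.012740173674763077
light 185 [0.51725901 0.03660266 0.02726392] ((501.40130615234375, 49.92475509643555), (72.23916625976562, 79.88417053222656), 59.868408203125)
ring ((514.0845947265625, 43.8720817565918), (142.9003143310547, 141.4676971435547), 0.5498548150062561)
```

View pics/t2.png

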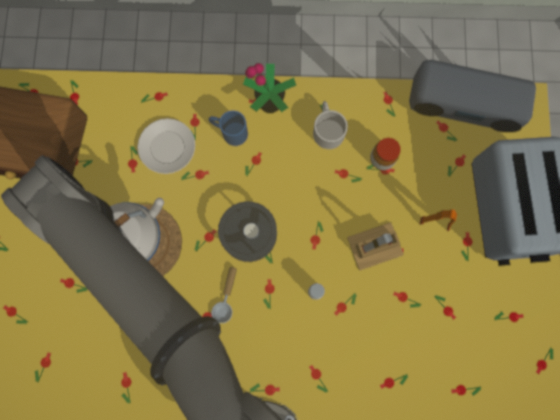

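The ring's centre is near (247,231), with the tea light at (251,230). The pot hangs above the trivet. I'm lowering it.

>>> jog_arm:
  deltas:
    - {"tx": 0, "ty": 0, "tz": 5, "wx": 0, "wy": 0, "wz": 0, "gripper": 1}
    - {"tx": 0, "ty": 0, "tz": 14, "wx": 0, "wy": 0, "wz": 0, "gripper": 1}
    - {"tx": 0, "ty": 0, "tz": 26, "wx": 0, "wy": 0, "wz": 0, "gripper": 1}
    - {"tx": 0, "ty": 0, "tz": 39, "wx": 0, "wy": 0, "wz": 0, "gripper": 1}
    - {"tx": 0, "ty": 0, "tz": 52, "wx": 0, "wy": 0, "wz": 0, "gripper": 1}
    - {"tx": 0, "ty": 0, "tz": 65, "wx": 0, "wy": 0, "wz": 0, "gripper": 1}
    - {"tx": 0, "ty": 0, "tz": 77, "wx": 0, "wy": 0, "wz": 0, "gripper": 1}
    - {"tx": 0, "ty": 0, "tz": 87, "wx": 0, "wy": 0, "wz": 0, "gripper": 1}
    - {"tx": 0, "ty": 0, "tz": 94, "wx": 0, "wy": 0, "wz": 0, "gripper": 1}
    - {"tx": 0, "ty": 0, "tz": 98, "wx": 0, "wy": 0, "wz": 0, "gripper": 1}

```text
time: 6.55
tool_pos: [0.4819, 0.3087, 0.1469]
tcp_rot: [0.415, 0.91, -0.001, -0.0]
wrist_force: [0.2, 0.2, -5.0]
opening: 0.0122
gripper_force: 78.1
```

>>> jog_arm:
  deltas:
    - {"tx": 0, "ty": 0, "tz": 1, "wx": 0, "wy": 0, "wz": 0, "gripper": 1}
    - {"tx": 0, "ty": 0, "tz": 2, "wx": 0, "wy": 0, "wz": 0, "gripper": 1}
    - {"tx": 0, "ty": 0, "tz": 3, "wx": 0, "wy": 0, "wz": 0, "gripper": 1}
    - {"tx": 0, "ty": 0, "tz": 4, "wx": 0, "wy": 0, "wz": 0, "gripper": 1}
    - {"tx": 0, "ty": 0, "tz": 4.5, "wx": 0, "wy": 0, "wz": 0, "gripper": 1}
    - {"tx": 0, "ty": 0, "tz": 5, "wx": 0, "wy": 0, "wz": 0, "gripper": 1}
    - {"tx": 0, "ty": 0, "tz": 5.5, "wx": 0, "wy": 0, "wz": 0, "gripper": 1}
    - {"tx": 0, "ty": 0, "tz": 6, "wx": 0, "wy": 0, "wz": 0, "gripper": 1}
    - {"tx": 0, "ty": 0, "tz": 6, "wx": 0, "wy": 0, "wz": 0, "gripper": 1}

```text
time: 7.3
tool_pos: [0.4824, 0.3089, 0.1422]
tcp_rot: [0.415, 0.91, -0.0, 0.0]
wrist_force: [0.1, 1.3, -5.3]
opening: 0.0127
gripper_force: 78.1
```

>>> jog_arm:
  deltas:
    - {"tx": 0, "ty": 0, "tz": 0.4, "wx": 0, "wy": 0, "wz": 0, "gripper": 1}
    - {"tx": 0, "ty": 0, "tz": 0.8, "wx": 0, "wy": 0, "wz": 0, "gripper": 1}
    - {"tx": 0, "ty": 0, "tz": 1.2, "wx": 0, "wy": 0, "wz": 0, "gripper": 1}
    - {"tx": 0, "ty": 0, "tz": 1.2, "wx": 0, "wy": 0, "wz": 0, "gripper": 1}

```text
time: 7.63
tool_pos: [0.4828, 0.3093, 0.1415]
tcp_rot: [0.415, 0.91, 0.0, 0.0]
wrist_force: [0.2, -0.6, -2.4]
opening: 0.0124
gripper_force: 78.5
```

>>> jog_arm:
  deltas:
    - {"tx": 0, "ty": 0, "tz": 0.4, "wx": 0, "wy": 0, "wz": 0, "gripper": 1}
    - {"tx": 0, "ty": 0, "tz": 0.7, "wx": 0, "wy": 0, "wz": 0, "gripper": 1}
    - {"tx": 0, "ty": 0, "tz": 0.7, "wx": 0, "wy": 0, "wz": 0, "gripper": 0.8}
    - {"tx": 0, "ty": 0, "tz": 0.7, "wx": 0, "wy": 0, "wz": 0, "gripper": 0.6}
    - {"tx": 0, "ty": 0, "tz": 0.7, "wx": 0, "wy": 0, "wz": 0, "gripper": 0.3}
    - {"tx": 0, "ty": 0, "tz": 0.7, "wx": 0, "wy": 0, "wz": 0, "gripper": 0}
    - {"tx": 0, "ty": 0, "tz": 0.7, "wx": 0, "wy": 0, "wz": 0, "gripper": 0}
    - {"tx": 0, "ty": 0, "tz": 0.7, "wx": 0, "wy": 0, "wz": 0, "gripper": 0}
    - {"tx": 0, "ty": 0, "tz": 0.7, "wx": 0, "wy": 0, "wz": 0, "gripper": 0}
    - {"tx": 0, "ty": 0, "tz": 0.7, "wx": 0, "wy": 0, "wz": 0, "gripper": 0}
  squeeze: 20

```text
time: 8.47
tool_pos: [0.4823, 0.309, 0.1403]
tcp_rot: [0.415, 0.91, -0.0, 0.0]
wrist_force: [0.0, 0.1, 0.4]
opening: 0.0853
gripper_force: 0.0
```

Run:
```python
from h import *
s=read_state(); print(s["wrist_force"],s["tool_pos"],s["opening"])
jog([.490,-.276,.30],down(20.4))
```

```text
[0.04988178 0.11642425 0.41656441] [0.48234939 0.30897042 0.14031853] 0.08533511513531784
t 8.4667 shift mm [-446.4 -378.1 -159.6]
turn units [-0.    0.   18.44]
```

>>> jog_arm:
  deltas:
    - {"tx": 0, "ty": 0, "tz": -10, "wx": 0, "wy": 0, "wz": 0, "gripper": 0}
    - {"tx": 0, "ty": 0, "tz": -35, "wx": 0, "wy": 0, "wz": 0, "gripper": 0}
    - {"tx": 0, "ty": 0, "tz": -70, "wx": 0, "wy": 0, "wz": 0, "gripper": 0}
    - {"tx": 0, "ty": 0, "tz": -110, "wx": 0, "wy": 0, "wz": 0, "gripper": 0}
    - {"tx": 0, "ty": 0, "tz": -150, "wx": 0, "wy": 0, "wz": 0, "gripper": 0}
    - {"tx": -223, "ty": -189, "tz": -160, "wx": 0, "wy": 0, "wz": 9.2, "gripper": 0}
    - {"tx": -223, "ty": -189, "tz": -160, "wx": 0, "wy": 0, "wz": 9.2, "gripper": 0}
    - {"tx": -223, "ty": -189, "tz": -160, "wx": 0, "wy": 0, "wz": 9.2, "gripper": 0}
    - {"tx": -223, "ty": -189, "tz": -160, "wx": 0, "wy": 0, "wz": 9.2, "gripper": 0}
    - {"tx": -223, "ty": -189, "tz": -160, "wx": 0, "wy": 0, "wz": 9.2, "gripper": 0}

```text
time: 9.3
tool_pos: [0.4847, 0.0992, 0.2987]
tcp_rot: [0.676, 0.737, 0.001, 0.001]
wrist_force: [1.6, 0.2, -0.2]
opening: 0.0854
gripper_force: 0.0
```

Run:
```python
from h import *
jog([.490,-.276,.30],down(20.4))
```

```text
t 9.3 shift mm [-374.2  -26.6   -1.2]
turn units [ 2.000e-02 -1.000e-02  1.241e+01]
```

>>> jog_arm:
  deltas:
    - {"tx": -374, "ty": -27, "tz": -1, "wx": 0, "wy": 0, "wz": 12.4, "gripper": 0}
    - {"tx": -374, "ty": -27, "tz": -1, "wx": 0, "wy": 0, "wz": 12.4, "gripper": 0}
    - {"tx": -374, "ty": -27, "tz": -1, "wx": 0, "wy": 0, "wz": 12.4, "gripper": 0}
    - {"tx": -374, "ty": -27, "tz": -1, "wx": 0, "wy": 0, "wz": 12.4, "gripper": 0}
    - {"tx": -374, "ty": -27, "tz": -1, "wx": 0, "wy": 0, "wz": 12.4, "gripper": 0}
    - {"tx": -374, "ty": -27, "tz": -1, "wx": 0, "wy": 0, "wz": 12.4, "gripper": 0}
    - {"tx": -374, "ty": -27, "tz": -1, "wx": 0, "wy": 0, "wz": 12.4, "gripper": 0}
    - {"tx": -374, "ty": -27, "tz": -1, "wx": 0, "wy": 0, "wz": 12.4, "gripper": 0}
    - {"tx": -374, "ty": -27, "tz": -1, "wx": 0, "wy": 0, "wz": 12.4, "gripper": 0}
    - {"tx": -374, "ty": -27, "tz": -1, "wx": 0, "wy": 0, "wz": 12.4, "gripper": 0}

```text
time: 10.13
tool_pos: [0.4895, -0.2848, 0.2987]
tcp_rot: [0.981, 0.195, -0.001, 0.003]
wrist_force: [-0.1, -1.2, -0.0]
opening: 0.0852
gripper_force: 0.0
```

>>> jog_arm:
  deltas:
    - {"tx": 0, "ty": 0, "tz": 0, "wx": 0, "wy": 0, "wz": 0.3, "gripper": 0}
    - {"tx": 0, "ty": 0, "tz": 0, "wx": 0, "wy": 0, "wz": 0.3, "gripper": 0}
    - {"tx": 0, "ty": 0, "tz": 0, "wx": 0, "wy": 0, "wz": 0.3, "gripper": 0}

```text
time: 10.38
tool_pos: [0.4923, -0.2737, 0.2991]
tcp_rot: [0.982, 0.19, 0.0, 0.0]
wrist_force: [0.3, -0.1, 0.3]
opening: 0.0857
gripper_force: 0.0
```

Run:
```python
from h import *
jog([.490,-.276,.30],down(20.4)); print(read_state()["tool_pos"],read_state()["joint_positions"])
im,W=cloud("wrist"); cv2.imwrite("pics/w3.png",im); np.save("w3",W)
im2,T=cloud("top"); np.save("t3",T); cv2.imwrite("pics/t3.png",im2)
for V in (W,T):
  z=V[...,2]; near=(abs(V[...,0]-.49)<.09)&(abs(V[...,1]+.276)<.09)
  for lo,hi in((.05,.065),(.095,.12),(.12,.145),(.145,.165)):
    p=V[near&(z>lo)&(z<hi)]
    if len(p)>5:
        r=cv2.minAreaRect((p[:,:2]*1000).astype(np.float32)); print(lo,len(p),np.round(r[0],1),np.round(r[1],1),round(r[2],1))
V=T; z=V[...,2]
g=im2.max(2).astype(int)
m=(abs(V[...,0]-.514)<.05)&(abs(V[...,1]-.042)<.05)&(z>.015)&(z<.04)&(g>100)
p=V[m]; print("light",len(p),np.median(p,0),cv2.minAreaRect((p[:,:2]*1000).astype(np.float32)))
z=V[...,2]; m=(abs(V[...,0]-.4814)<.06)&(abs(V[...,1]-.314)<.06)&(z>.155)&(z<.18)
print("potbar",V[m].mean(0),cv2.minAreaRect((V[m][:,:2]*1000).astype(np.float32)))
```

```text
t 10.3833 shift mm [-3.   1.3 -0.9]
turn units [ 0.   -0.01  0.25]
[ 0.4922996  -0.27366954  0.29911182] [ 0.62129966  0.20446618 -0.22450376  1.64787784  0.04672259  1.29383035
 -0.80018127]
0.05 1376 [ 489.7 -277.4] [35.6 98.1] 20.7
0.095 104 [ 490.1 -276.2] [18.5 41.4] 20.6
0.12 436 [ 489.8 -276.7] [19.6 36. ] 21.0
0.145 562 [ 489.5 -276.6] [20.3 19.2] 18.5
0.05 207 [ 490.2 -278.3] [35.1 99.1] 20.5
0.095 21 [ 480.1 -274.3] [38.8 14.6] 87.8
0.12 46 [ 484.9 -277.3] [14.1 36.3] 14.3
0.145 48 [ 486.2 -278.4] [12.2 20.5] 21.4
light 173 [0.51793845 0.03657039 0.02763594] ((517.6698608398438, 36.519134521484375), (35.47412872314453, 36.53349304199219), 87.24539947509766)
potbar [0.48024198 0.3117905  0.16636059] ((480.77508544921875, 312.2566223144531), (15.694125175476074, 98.19902801513672), 40.655548095703125)
```

View pics/w3.png

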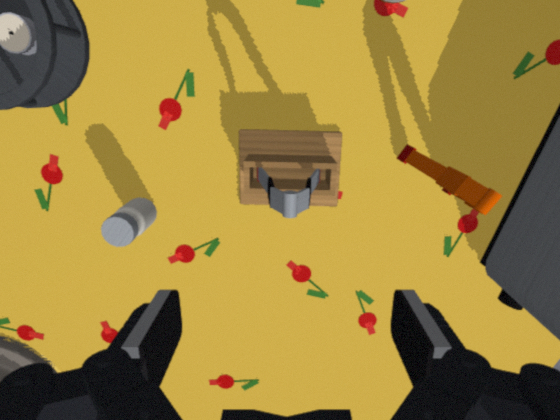

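The tongs stand in the holder at (290,180), with their arms at (262,182) and (318,182); the pot has been released on the trivet. The orange decoy at (450,185) is clear. I'm descending onto the tongs.

>>> jog_arm:
  deltas:
    - {"tx": -3, "ty": 2, "tz": 25, "wx": 0, "wy": 0, "wz": 0.22, "gripper": 0}
    - {"tx": -3, "ty": 2, "tz": 60, "wx": 0, "wy": 0, "wz": 0.22, "gripper": 0}
    - {"tx": -3, "ty": 2, "tz": 90, "wx": 0, "wy": 0, "wz": 0.22, "gripper": 0}
    - {"tx": -3, "ty": 2, "tz": 110, "wx": 0, "wy": 0, "wz": 0.22, "gripper": 0}
    - {"tx": -3, "ty": 2, "tz": 120, "wx": 0, "wy": 0, "wz": 0.22, "gripper": 0}
    - {"tx": -3, "ty": 2, "tz": 120, "wx": 0, "wy": 0, "wz": 0.22, "gripper": 0}
    - {"tx": -3, "ty": 2, "tz": 120, "wx": 0, "wy": 0, "wz": 0.22, "gripper": 0}
    - {"tx": -3, "ty": 2, "tz": 120, "wx": 0, "wy": 0, "wz": 0.22, "gripper": 0}

```text
time: 11.15
tool_pos: [0.4913, -0.2775, 0.1804]
tcp_rot: [0.984, 0.178, 0.001, 0.001]
wrist_force: [-0.7, 0.0, -0.8]
opening: 0.085
gripper_force: 0.0
```

Run:
```python
from h import *
jog([.4899,-.2766,.092],down(20.6)); s=read_state(); print(s["tool_pos"])
im,W=cloud("wrist"); z=W[...,2]; near=(abs(W[...,0]-.49)<.06)&(abs(W[...,1]+.276)<.06)
for lo,hi in((.05,.065),(.12,.145),(.145,.165)):
    p=W[near&(z>lo)&(z<hi)]
    if len(p)>5: print(lo,len(p),cv2.minAreaRect((p[:,:2]*1000).astype(np.float32)))
```

```text
t 11.15 shift mm [-1.2 -1.6 88.4]
turn units [ 0.02 -0.02 -0.02]
[ 0.49134434 -0.27747708  0.18040495]
0.05 3081 ((489.9101257324219, -277.8168640136719), (35.562801361083984, 98.15715789794922), 20.323787689208984)
0.12 993 ((489.5143737792969, -276.9070739746094), (20.00186538696289, 36.60149002075195), 20.838584899902344)
0.145 1450 ((489.37371826171875, -276.8942565917969), (20.871212005615234, 19.461275100708008), 21.39158821105957)
```

>>> jog_arm:
  deltas:
    - {"tx": -1.5, "ty": -1, "tz": 20, "wx": 0, "wy": 0, "wz": 0, "gripper": 0}
    - {"tx": -1.5, "ty": -1, "tz": 45, "wx": 0, "wy": 0, "wz": 0, "gripper": 0}
    - {"tx": -1.5, "ty": -1, "tz": 65, "wx": 0, "wy": 0, "wz": 0, "gripper": 0}
    - {"tx": -1.5, "ty": -1, "tz": 80, "wx": 0, "wy": 0, "wz": 0, "gripper": 0}
    - {"tx": -1.5, "ty": -1, "tz": 88, "wx": 0, "wy": 0, "wz": 0, "gripper": 0}
    - {"tx": -1.5, "ty": -1, "tz": 88, "wx": 0, "wy": 0, "wz": 0, "gripper": 0.2}
    - {"tx": -1.5, "ty": -1, "tz": 88, "wx": 0, "wy": 0, "wz": 0, "gripper": 0.4}
    - {"tx": -1.5, "ty": -1, "tz": 88, "wx": 0, "wy": 0, "wz": 0, "gripper": 0.5}
    - {"tx": -1.5, "ty": -1, "tz": 88, "wx": 0, "wy": 0, "wz": 0, "gripper": 0.5}
    - {"tx": -1.5, "ty": -1, "tz": 88, "wx": 0, "wy": 0, "wz": 0, "gripper": 0.5}
  squeeze: 20

```text
time: 12.03
tool_pos: [0.4892, -0.2773, 0.0918]
tcp_rot: [0.984, 0.178, 0.001, 0.001]
wrist_force: [-0.5, -0.0, 0.6]
opening: 0.0427
gripper_force: 0.3
```

>>> jog_arm:
  deltas:
    - {"tx": 0, "ty": 0, "tz": 0, "wx": 0, "wy": 0, "wz": 0, "gripper": 0.55}
    - {"tx": 0, "ty": 0, "tz": 0, "wx": 0, "wy": 0, "wz": 0, "gripper": 0.55}
    - {"tx": 0, "ty": 0, "tz": 0, "wx": 0, "wy": 0, "wz": 0, "gripper": 0.55}

```text
time: 12.28
tool_pos: [0.4897, -0.2774, 0.0924]
tcp_rot: [0.984, 0.178, 0.001, 0.001]
wrist_force: [0.5, 0.6, 5.2]
opening: 0.0387
gripper_force: 6.6
```

>>> jog_arm:
  deltas:
    - {"tx": 0, "ty": 0, "tz": -0.5, "wx": 0, "wy": 0, "wz": 0, "gripper": 0.57}
    - {"tx": 0, "ty": 0, "tz": -1, "wx": 0, "wy": 0, "wz": 0, "gripper": 0.58}
    - {"tx": 0, "ty": 0, "tz": -1, "wx": 0, "wy": 0, "wz": 0, "gripper": 0.59}
    - {"tx": 0, "ty": 0, "tz": -1, "wx": 0, "wy": 0, "wz": 0, "gripper": 0.59}
    - {"tx": 0, "ty": 0, "tz": -1, "wx": 0, "wy": 0, "wz": 0, "gripper": 0.59}

```text
time: 12.7
tool_pos: [0.4895, -0.2772, 0.0931]
tcp_rot: [0.984, 0.178, 0.001, 0.001]
wrist_force: [0.2, 0.0, 6.3]
opening: 0.0357
gripper_force: 8.8
```

>>> jog_arm:
  deltas:
    - {"tx": 0, "ty": 0, "tz": -4, "wx": 0, "wy": 0, "wz": 0, "gripper": 0.59}
    - {"tx": 0, "ty": 0, "tz": -10, "wx": 0, "wy": 0, "wz": 0, "gripper": 0.59}
    - {"tx": 0, "ty": 0, "tz": -18, "wx": 0, "wy": 0, "wz": 0, "gripper": 0.59}
    - {"tx": 0, "ty": 0, "tz": -28, "wx": 0, "wy": 0, "wz": 0, "gripper": 0.59}
    - {"tx": 0, "ty": 0, "tz": -40, "wx": 0, "wy": 0, "wz": 0, "gripper": 0.59}
    - {"tx": 0, "ty": 0, "tz": -55, "wx": 0, "wy": 0, "wz": 0, "gripper": 0.59}
    - {"tx": 0, "ty": 0, "tz": -72, "wx": 0, "wy": 0, "wz": 0, "gripper": 0.59}
    - {"tx": 0, "ty": 0, "tz": -90, "wx": 0, "wy": 0, "wz": 0, "gripper": 0.59}
    - {"tx": 0, "ty": 0, "tz": -105, "wx": 0, "wy": 0, "wz": 0, "gripper": 0.59}
    - {"tx": 0, "ty": 0, "tz": -115, "wx": 0, "wy": 0, "wz": 0, "gripper": 0.59}

```text
time: 13.53
tool_pos: [0.4891, -0.2771, 0.2094]
tcp_rot: [0.984, 0.178, 0.001, 0.001]
wrist_force: [0.9, -0.1, -0.7]
opening: 0.0354
gripper_force: 3.5
```

Run:
```python
from h import *
s=read_state(); print(s["wrist_force"],s["tool_pos"],s["opening"],s["gripper_force"])
im,W=cloud("side"); cv2.imwrite("pics/s4.png",cv2.resize(im[120:400,130:410],None,fx=2.1,fy=2.1))
jog([.5175,.037,.21])
```

```text
[ 0.87264582 -0.09842901 -0.73831296] [ 0.48906952 -0.27705891  0.2093995 ] 0.035403052692648276 3.5400920549864168
t 13.5833 shift mm [ 135.7 -285.1   -0. ]
```

View pics/s4.png

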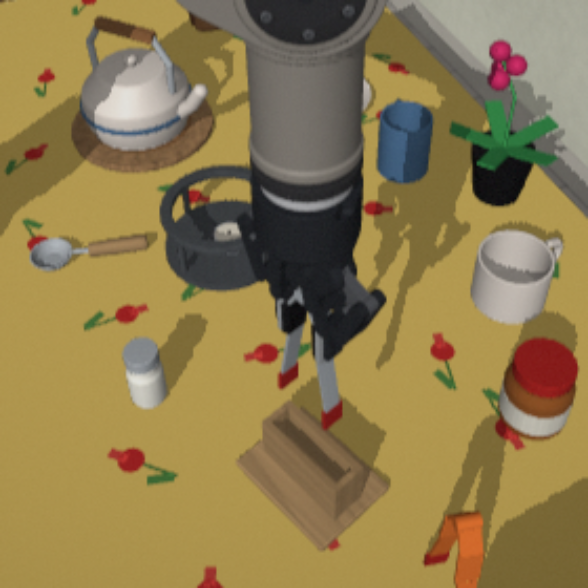

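The tongs are out of the holder, with their red tips at (290,375) and (332,415), and the teapot stands on the trivet. Next I move over the warmer.

>>> jog_arm:
  deltas:
    - {"tx": 3, "ty": -5, "tz": 0, "wx": 0, "wy": 0, "wz": 0, "gripper": 0.59}
    - {"tx": 8, "ty": -16, "tz": 0, "wx": 0, "wy": 0, "wz": 0, "gripper": 0.59}
    - {"tx": 15, "ty": -33, "tz": 0, "wx": 0, "wy": 0, "wz": 0, "gripper": 0.59}
    - {"tx": 25, "ty": -52, "tz": 0, "wx": 0, "wy": 0, "wz": 0, "gripper": 0.59}
    - {"tx": 35, "ty": -74, "tz": 0, "wx": 0, "wy": 0, "wz": 0, "gripper": 0.59}
    - {"tx": 45, "ty": -96, "tz": 0, "wx": 0, "wy": 0, "wz": 0, "gripper": 0.59}
    - {"tx": 55, "ty": -118, "tz": 0, "wx": 0, "wy": 0, "wz": 0, "gripper": 0.59}
    - {"tx": 66, "ty": -139, "tz": 0, "wx": 0, "wy": 0, "wz": 0, "gripper": 0.59}
    - {"tx": 76, "ty": -161, "tz": 0, "wx": 0, "wy": 0, "wz": 0, "gripper": 0.59}
    - {"tx": 86, "ty": -183, "tz": 0, "wx": 0, "wy": 0, "wz": 0, "gripper": 0.59}

```text
time: 14.42
tool_pos: [0.5036, -0.0725, 0.2052]
tcp_rot: [0.984, 0.178, -0.001, -0.001]
wrist_force: [0.4, 0.2, -0.9]
opening: 0.035
gripper_force: 3.5
```

>>> jog_arm:
  deltas:
    - {"tx": 10, "ty": -22, "tz": 0, "wx": 0, "wy": 0, "wz": 0, "gripper": 0.59}
    - {"tx": 20, "ty": -43, "tz": 0, "wx": 0, "wy": 0, "wz": 0, "gripper": 0.59}
    - {"tx": 29, "ty": -62, "tz": 0, "wx": 0, "wy": 0, "wz": 0, "gripper": 0.59}
    - {"tx": 36, "ty": -76, "tz": 0, "wx": 0, "wy": 0, "wz": 0, "gripper": 0.59}
    - {"tx": 42, "ty": -88, "tz": 0, "wx": 0, "wy": 0, "wz": 0, "gripper": 0.59}
    - {"tx": 46, "ty": -96, "tz": 0, "wx": 0, "wy": 0, "wz": 0, "gripper": 0.59}
    - {"tx": 48, "ty": -101, "tz": 0, "wx": 0, "wy": 0, "wz": 0, "gripper": 0.59}
    - {"tx": 49, "ty": -102, "tz": 0, "wx": 0, "wy": 0, "wz": 0, "gripper": 0.59}
    - {"tx": 49, "ty": -102, "tz": 0, "wx": 0, "wy": 0, "wz": 0, "gripper": 0.59}
    - {"tx": 49, "ty": -102, "tz": 0, "wx": 0, "wy": 0, "wz": 0, "gripper": 0.59}

```text
time: 15.25
tool_pos: [0.5149, 0.0366, 0.2062]
tcp_rot: [0.984, 0.177, -0.0, 0.0]
wrist_force: [0.0, -0.3, -0.9]
opening: 0.035
gripper_force: 3.5
```

Run:
```python
from h import *
s=read_state(); print(s["wrist_force"],s["tool_pos"],s["opening"],s["gripper_force"])
im,W=cloud("wrist"); cv2.imwrite("pics/w5.png",im); np.save("w5",W)
z=W[...,2]; g=im.min(2)
m=(abs(W[...,0]-.516)<.05)&(abs(W[...,1]-.039)<.05)&(z>.015)&(z<.035)&(g>90)
p=W[m]; print("light",len(p)); 
if len(p)>9: print(np.median(p,0),cv2.minAreaRect((p[:,:2]*1000).astype(np.float32)))
hsv=cv2.cvtColor(im,cv2.COLOR_BGR2HSV); red=((hsv[...,0]<6)|(hsv[...,0]>174))&(hsv[...,1]>150)&(z>.1)&(z<.16)
n,l,st,c=cv2.connectedComponentsWithStats(red.astype(np.uint8))
for i in range(1,n):
    if st[i,4]>20: q=W[l==i]; print("red",st[i],np.nanmedian(q,0),np.nanmin(q,0),np.nanmax(q,0))
```

```text
[ 0.03733747 -0.25033897 -0.94864424] [0.51493397 0.03660551 0.20623426] 0.03499560170394624 3.5401663615266443
light 1411
[0.51912935 0.03782545 0.02669957] ((517.9827880859375, 37.175594329833984), (37.346519470214844, 37.26805114746094), 73.88090515136719)
red [238 211   9  25 114] [0.51414107 0.0651504  0.13387683] [0.49974739 0.05930925 0.12182774] [0.51548074 0.06786814 0.14391206]
red [326 211   8  23 111] [0.53281716 0.01565716 0.13606699] [0.52382575 0.01338675 0.12282544] [0.53399623 0.01764386 0.14387063]
```

View pics/w5.png

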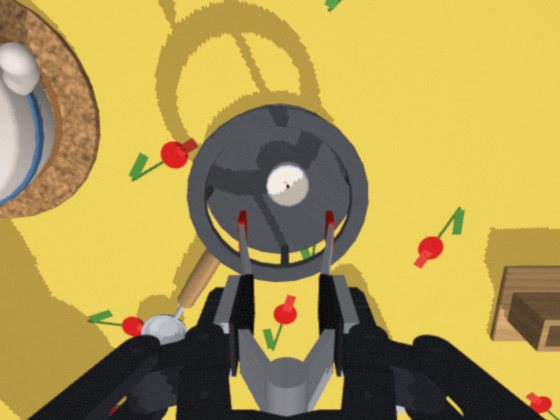

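The tea light is at (288,185) inside the ring, and the open red tips at (242,220) and (330,220) straddle its line. I'm lowering through the ring, with a small forward shift.

>>> jog_arm:
  deltas:
    - {"tx": 3, "ty": 0.8, "tz": 4, "wx": 0, "wy": 0, "wz": 0, "gripper": 0.59}
    - {"tx": 3, "ty": 0.8, "tz": 12, "wx": 0, "wy": 0, "wz": 0, "gripper": 0.59}
    - {"tx": 3, "ty": 0.8, "tz": 24, "wx": 0, "wy": 0, "wz": 0, "gripper": 0.59}
    - {"tx": 3, "ty": 0.8, "tz": 38, "wx": 0, "wy": 0, "wz": 0, "gripper": 0.59}
    - {"tx": 3, "ty": 0.8, "tz": 52, "wx": 0, "wy": 0, "wz": 0, "gripper": 0.59}
    - {"tx": 3, "ty": 0.8, "tz": 64, "wx": 0, "wy": 0, "wz": 0, "gripper": 0.59}
    - {"tx": 3, "ty": 0.8, "tz": 73, "wx": 0, "wy": 0, "wz": 0, "gripper": 0.59}
    - {"tx": 3, "ty": 0.8, "tz": 78, "wx": 0, "wy": 0, "wz": 0, "gripper": 0.59}
    - {"tx": 3, "ty": 0.8, "tz": 80, "wx": 0, "wy": 0, "wz": 0, "gripper": 0.59}
    - {"tx": 3, "ty": 0.8, "tz": 80, "wx": 0, "wy": 0, "wz": 0, "gripper": 0.59}

```text
time: 16.13
tool_pos: [0.5182, 0.0378, 0.1262]
tcp_rot: [0.984, 0.178, -0.0, -0.0]
wrist_force: [-1.1, 0.0, -0.4]
opening: 0.0348
gripper_force: 3.5
```

Run:
```python
from h import *
s=read_state(); print(s["wrist_force"],s["tool_pos"],s["opening"],s["gripper_force"])
im,W=cloud("wrist"); cv2.imwrite("pics/w6.png",im)
z=W[...,2]; g=im.min(2)
m=(abs(W[...,0]-.516)<.05)&(abs(W[...,1]-.039)<.05)&(z>.02)&(z<.033)&(g>90)
p=W[m]; print("light",len(p)); 
if len(p)>9: print(np.median(p,0),cv2.minAreaRect((p[:,:2]*1000).astype(np.float32)))
hsv=cv2.cvtColor(im,cv2.COLOR_BGR2HSV); red=((hsv[...,0]<6)|(hsv[...,0]>174))&(hsv[...,1]>150)&(z>.03)&(z<.08)
n,l,st,c=cv2.connectedComponentsWithStats(red.astype(np.uint8))
for i in range(1,n):
    if st[i,4]>20: q=W[l==i]; print("red",st[i],np.nanmedian(q,0),np.nanmin(q,0),np.nanmax(q,0))
jog([.518,.037,.100],down(20.4))
```

```text
[-1.11456746  0.04546547 -0.41241985] [0.51815678 0.03781631 0.1261956 ] 0.034754786760858296 3.5396958835690384
light 2278
[0.51950438 0.03797575 0.02719296] ((518.2689819335938, 37.50801086425781), (37.23701858520508, 37.60529327392578), 79.82369232177734)
red [238 211   9  25 120] [0.51750796 0.0665543  0.05350767] [0.50400561 0.06082644 0.04070702] [0.5189773  0.06935062 0.06421895]
red [326 211   8  22 108] [0.53649537 0.01717374 0.05685382] [0.52770671 0.01504005 0.04273626] [0.53772093 0.0193383  0.06401634]
t 16.1833 shift mm [-0.8  0.6 26.7]
turn units [ 0.   -0.01  0.01]
```

>>> jog_arm:
  deltas:
    - {"tx": -0.5, "ty": 0.5, "tz": 5, "wx": 0, "wy": 0, "wz": 0, "gripper": 0.59}
    - {"tx": -0.5, "ty": 0.5, "tz": 11, "wx": 0, "wy": 0, "wz": 0, "gripper": 0.59}
    - {"tx": -0.5, "ty": 0.5, "tz": 17, "wx": 0, "wy": 0, "wz": 0, "gripper": 0.59}
    - {"tx": -0.5, "ty": 0.5, "tz": 22, "wx": 0, "wy": 0, "wz": 0, "gripper": 0.59}
    - {"tx": -0.5, "ty": 0.5, "tz": 25, "wx": 0, "wy": 0, "wz": 0, "gripper": 0.59}
    - {"tx": -0.5, "ty": 0.5, "tz": 26, "wx": 0, "wy": 0, "wz": 0, "gripper": 0.59}
    - {"tx": -0.5, "ty": 0.5, "tz": 26, "wx": 0, "wy": 0, "wz": 0, "gripper": 0.59}
    - {"tx": -0.5, "ty": 0.5, "tz": 26, "wx": 0, "wy": 0, "wz": 0, "gripper": 0.59}

```text
time: 16.85
tool_pos: [0.518, 0.0372, 0.1005]
tcp_rot: [0.984, 0.178, 0.0, 0.0]
wrist_force: [0.8, -0.2, -1.3]
opening: 0.0354
gripper_force: 3.5
```

>>> jog_arm:
  deltas:
    - {"tx": 0, "ty": 0, "tz": 0, "wx": 0, "wy": 0, "wz": 0, "gripper": 0.61}
    - {"tx": 0, "ty": 0, "tz": 0, "wx": 0, "wy": 0, "wz": 0, "gripper": 0.625}
    - {"tx": 0, "ty": 0, "tz": 0, "wx": 0, "wy": 0, "wz": 0, "gripper": 0.64}
    - {"tx": 0, "ty": 0, "tz": 0, "wx": 0, "wy": 0, "wz": 0, "gripper": 0.65}
    - {"tx": 0, "ty": 0, "tz": 0, "wx": 0, "wy": 0, "wz": 0, "gripper": 0.66}
    - {"tx": 0, "ty": 0, "tz": 0, "wx": 0, "wy": 0, "wz": 0, "gripper": 0.67}
    - {"tx": 0, "ty": 0, "tz": 0, "wx": 0, "wy": 0, "wz": 0, "gripper": 0.68}
    - {"tx": 0, "ty": 0, "tz": 0, "wx": 0, "wy": 0, "wz": 0, "gripper": 0.68}
  squeeze: 25

```text
time: 17.52
tool_pos: [0.5181, 0.0372, 0.1007]
tcp_rot: [0.984, 0.178, 0.0, 0.0]
wrist_force: [-0.8, 0.3, 1.1]
opening: 0.0291
gripper_force: 24.7
```

>>> jog_arm:
  deltas:
    - {"tx": 0, "ty": 0, "tz": 0, "wx": 0, "wy": 0, "wz": 0, "gripper": 0.75}
    - {"tx": 0, "ty": 0, "tz": 0, "wx": 0, "wy": 0, "wz": 0, "gripper": 0.75}
    - {"tx": 0, "ty": 0, "tz": -1, "wx": 0, "wy": 0, "wz": 0, "gripper": 0.75}
    - {"tx": 0, "ty": 0, "tz": -3, "wx": 0, "wy": 0, "wz": 0, "gripper": 0.75}
    - {"tx": 0, "ty": 0, "tz": -6, "wx": 0, "wy": 0, "wz": 0, "gripper": 0.75}
    - {"tx": 0, "ty": 0, "tz": -10, "wx": 0, "wy": 0, "wz": 0, "gripper": 0.75}
    - {"tx": 0, "ty": 0, "tz": -15, "wx": 0, "wy": 0, "wz": 0, "gripper": 0.75}
    - {"tx": 0, "ty": 0, "tz": -21, "wx": 0, "wy": 0, "wz": 0, "gripper": 0.75}
    - {"tx": 0, "ty": 0, "tz": -28, "wx": 0, "wy": 0, "wz": 0, "gripper": 0.75}
    - {"tx": 0, "ty": 0, "tz": -35, "wx": 0, "wy": 0, "wz": 0, "gripper": 0.75}
  squeeze: 28

```text
time: 18.35
tool_pos: [0.518, 0.0372, 0.1364]
tcp_rot: [0.984, 0.178, 0.0, 0.0]
wrist_force: [-0.2, 0.9, -1.1]
opening: 0.0297
gripper_force: 28.0
```

>>> jog_arm:
  deltas:
    - {"tx": 0, "ty": 0, "tz": -8, "wx": 0, "wy": 0, "wz": 0, "gripper": 0.75}
    - {"tx": 0, "ty": 0, "tz": -18, "wx": 0, "wy": 0, "wz": 0, "gripper": 0.75}
    - {"tx": 0, "ty": 0, "tz": -30, "wx": 0, "wy": 0, "wz": 0, "gripper": 0.75}
    - {"tx": 0, "ty": 0, "tz": -42, "wx": 0, "wy": 0, "wz": 0, "gripper": 0.75}
    - {"tx": 0, "ty": 0, "tz": -54, "wx": 0, "wy": 0, "wz": 0, "gripper": 0.75}
    - {"tx": 0, "ty": 0, "tz": -65, "wx": 0, "wy": 0, "wz": 0, "gripper": 0.75}
    - {"tx": 0, "ty": 0, "tz": -74, "wx": 0, "wy": 0, "wz": 0, "gripper": 0.75}
    - {"tx": 0, "ty": 0, "tz": -80, "wx": 0, "wy": 0, "wz": 0, "gripper": 0.75}
    - {"tx": 0, "ty": 0, "tz": -83, "wx": 0, "wy": 0, "wz": 0, "gripper": 0.75}
    - {"tx": 0, "ty": 0, "tz": -85, "wx": 0, "wy": 0, "wz": 0, "gripper": 0.75}

```text
time: 19.18
tool_pos: [0.5179, 0.0372, 0.2209]
tcp_rot: [0.984, 0.178, 0.0, 0.0]
wrist_force: [-0.8, 0.7, -1.1]
opening: 0.0294
gripper_force: 28.0
```

>>> jog_arm:
  deltas:
    - {"tx": 0, "ty": 0, "tz": 0, "wx": 0, "wy": 0, "wz": 0, "gripper": 0.75}
    - {"tx": 0, "ty": 0, "tz": 0, "wx": 0, "wy": 0, "wz": 0, "gripper": 0.75}
    - {"tx": 0, "ty": 0, "tz": 0, "wx": 0, "wy": 0, "wz": 0, "gripper": 0.75}
    - {"tx": 0, "ty": 0, "tz": 0, "wx": 0, "wy": 0, "wz": 0, "gripper": 0.75}
    - {"tx": 0, "ty": 0, "tz": 0, "wx": 0, "wy": 0, "wz": 0, "gripper": 0.75}
    - {"tx": 0, "ty": 0, "tz": 0, "wx": 0, "wy": 0, "wz": 0, "gripper": 0.75}

```text
time: 19.68
tool_pos: [0.5178, 0.0372, 0.2203]
tcp_rot: [0.984, 0.178, -0.0, 0.0]
wrist_force: [-0.4, 0.4, -1.4]
opening: 0.0298
gripper_force: 28.0
```

Run:
```python
from h import *
s=read_state(); print(s["wrist_force"],s["tool_pos"],s["opening"],s["gripper_force"])
im,W=cloud("side"); a=cv2.resize(im[100:300,140:340],None,fx=2,fy=2)
im,W=cloud("wrist"); cv2.imwrite("pics/f7.png",np.hstack([a,cv2.resize(im[100:300,190:390],None,fx=2,fy=2)]))
z=W[...,2]; g=im.min(2)
p=W[(abs(W[...,0]-.518)<.03)&(abs(W[...,1]-.037)<.03)&(z>.1)&(z<.17)&(g>90)]
print("light",len(p),np.median(p,0)); A=np.c_[p[:,:2],np.ones(len(p))]; print("tilt",np.linalg.lstsq(A,p[:,2],rcond=None)[0])
```

```text
[-0.40157927  0.42801115 -1.41316177] [0.51777352 0.03717373 0.22025008] 0.029828267667698118 27.978080213069916
light 3025 [0.5196557  0.03891225 0.14628228]
tilt [-0.10533145 -0.03220302  0.20171809]
```

View pics/f7.png

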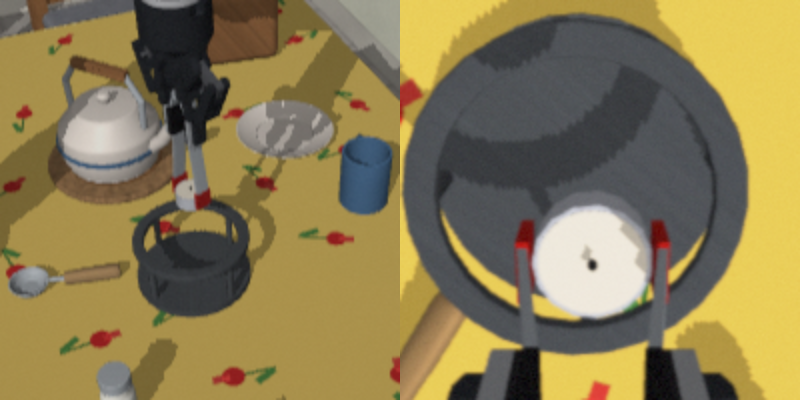

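The tea light is held level between the red pads, with its underside about 129 mm up. The warmer below is empty and the teapot stands on the trivet.

```bash
python3 -c "
from bench import *
print(hand_in())"
```

```text
the job is handed in; nothing more can be done
None
```

The teapot stands released on the trivet, the tongs hold the tea light level about 129 mm above the table (clear of the warmer), and the job is handed in at about 20 s; no verdict was returned.

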